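# Reset the notched length stop and lay an offcut against it

## Robot

A 6-joint arm with a two-finger parallel gripper is mounted at the origin on the work surface. World frame = base frame: x ahead of the robot, y to its left, z up, the work surface at z = 0. Lengths are in m, angles in rad, forces in N, time in s.
With the tool pointing down it reaches from about 0.35 to 0.975 m from the base axis. Payload 4.9 kg.
Tool frame: the origin (TCP) lies between the finger pads; the fingertips stand 14 mm ahead of it and the grasp point (between the pads) lies 5 mm behind it (manip.finger_overhang is the distance from the TCP to the fingertips, in m); z points along the fingers, y is the line along which they close (so a half turn about z gives the same grasp; the last joint's range is limited). The gripper opens to 85 mm and grips with 20 to 120 N. Pads are 22 mm wide; open, the fingers measure 114 mm over their backs; the gripper's body (76 mm by 85 mm) begins 54 mm behind the grasp point. The pads swing forward as they close: fully open they stand 13 mm farther back than shut.
Start: joints at [-1.272, 0.053, 1.613, -0, 1.476, -0.119], TCP at [0.254, -0.571, 0.245] pointing down, gripper open.
Joint ranges: [-3.01, 3.01], [-1.01, 2.22], [0.06, 2.58], [-1.02, 4.17], [0.09, 2.62], [-3.14, 3.14]. Speed limits (rad/s): [2.57, 2.57, 3.14, 3.14, 3.14, 3.14].

## Interface

Orientations are given as a unit quaternion [w, x, y, z].
In Python, from plant import manip, grab_frame gives the robot as it stands.
- The arm moves only by the tool servo_tool, never from a script. Its argument "deltas" is a list that holds one entry, the list of rows, each a list of 5 numbers: the opening in per cent of the stroke, from 0 (shut) to 100 (fully open), then the shift along the world's x, y, z in m, then the turn about the world's z in degrees. A call has exactly 8 rows; each row shifts and turns the commanded pose from where the row before left it; what a row does not reach is not made up. A row lasts 1/10 s, in which the tool goes at most 50 mm and 8.59 degrees, less where a joint would pass 70% of its speed; a pose out of reach is approached as far as the arm can. A call is refused whole if a number of a shift passes 0.05 or a number of a turn 8.59, either way. A call with a gripper value outside its range is refused whole. The fingers move at their own pace and stop on an object; the grip force is fixed at half the most. Time passes only in rows, so rows that do not move let the fingers close, or fill a call up. It gives the time, the measured TCP pose, the force, the opening and the grip force at its end, in the units of the state.
- manip.state(): the state, without advancing time (a new reading comes with each control period).
- grab_frame(name): name is "scene" or "top"; returns a dict with "pixels" (400x640x3 uint8, red, green, blue), "z_map" (400x640 float32, m along the optical axis (not along the pixel's ray), 0 where there is no reading), "fx", "fy", "cx", "cy" (pixels), "rvec" (rotation vector, rad) and "tvec" (3), from world to camera coordinates, as OpenCV has them. Camera axes: x right, y down, z forward; pixel columns grow to the right and rows downward; lengths in m; the calibration is good to about 2 mm. A picture is of the moment at which its call begins.
- manip.job_done(): hands the job in; it is judged then, once.
The state is a dict: "time": time; "joint_pos": joint angles; "joint_vel": joint speeds; "joint_efforts": joint torques, N m; "tool_pos": TCP position; "tool_rot": TCP orientation; "contact_force": force on the tool from outside, world axes, zero at the start; "ft_torque": the same for the moment, N m; "gripper_width": opening from 0.0 (shut) to 1.0 (fully open); "grasp_force": force on a finger pad.
Only numpy, scipy, OpenCV 4.12 (cv2) and the standard library are available. Lean on these libraries where they do the work, as an engineer would, in place of code of your own. Each camera call takes 0.05 s, during which the arm holds its last target. There are 200 camera calls.

## Task

On the cutting jig, lift the orange length stop by its black knob out of its notch, carry it along the rail and drop it fully home in the notch marked by the red tag. Then lay the pale wooden offcut flat in the jig's channel, between the low lips, and butt its end against the stop on the saw-slot side, leaving the stop down in its notch. Leave the other loose things on the bench where they are.

Things in the scene. Friction and masses are not known exactly. Their poses are not given: they have to be found in the camera images.
- jig: Fixed plywood jig board, 225 x 420 mm, 18 mm thick. Origin at bench level (z = 0); its x axis points across it, away from the robot, its y axis along it, to the robot's left. The board spans x -90 to +135 mm, y -210 to +210 mm. Channel on the near side, notched rail on the far side, coloured tags along the far edge.
- channel (a point): Middle of the channel floor (board top, 18 mm above the bench), on its centre line at jig x = -45, y = 0 mm; axes as the jig's. The channel runs along jig y, 50 mm wide between two dark lips 8 mm wide and 5 mm high, open at both ends. A black saw slot crosses it at jig y = -22 mm.
- rail (a point): Middle of the aluminium notched rail (at jig x = 45, y = 84 mm), 46 mm above the bench, level with the tooth tops; axes as the jig's. The rail is 200 mm long (jig y), 40 mm wide. Five notches, 20 mm wide, at 0, +-34 and +-68 mm along jig y from here, between round-topped teeth 14 mm wide. A steel guide rod lies 40 mm behind it.
- stop_pos (a joint): Position of the stop along the rail (m), growing along the jig's +y; 0 is the middle notch where it starts, the other notches are at -0.068, -0.034, +0.034, +0.068; it ends at +-0.078. Slides with about 1 N of friction.
- stop_lift (a joint): How far the stop is lifted (m): 0 = fully down, end of travel 0.045. Seated, its tongue is 17 mm deep between the teeth and locks it along the rail; it must be lifted by more than 17 mm to travel. It falls by its own weight (about 3 N) when let go.
- stop_knob (a point): Centre of the stop's black knob: an upright block 60 mm (jig x) x 26 mm (jig y) x 50 mm high, the orange arm directly below it. Grip it from above across its 26 mm. The stop moves only straight up and along the rail; it cannot turn or come off. A 10 mm steel guide pin stands 40 mm from here in jig +x, its top 26 mm above this point when the stop is down.
- stop_face (a point): Middle of the end face of the orange stop plate that hangs into the channel, on the saw-slot side (facing jig -y); 25 mm above the channel floor when the stop is down, the plate then reaching from 2 to 38 mm above the floor, 40 mm wide. It lies 15 mm from the knob's centre in jig -y and 90 mm in jig -x. Axes as the jig's.
- stop_tongue (a point): Middle of the lower end of the stop's tongue (16 mm wide along the rail), straight below the knob's centre. Axes are as the jig's.
- tag_red: Red tag, 26 x 24 x 8 mm, fixed to the jig board at jig x = +117 mm exactly beside the notch to be used (same jig y as that notch); origin at the centre of its underside. Yellow, blue and green tags of the same size mark the other notches; the middle notch has none.
- offcut_center (a point): Centre of the loose pale offcut, a plain block 190 mm long (its x), 40 mm wide (its y), 50 mm high (its z), about 0.2 kg; it lies on the bench on its 40 mm wide side. Both ends are alike.
- dark_offcut: Loose dark offcut 150 x 40 x 30 mm, lying beside the pale one; origin under its centre. Leave alone.
- blue_offcut: Loose blue-painted block 90 x 45 x 35 mm behind the jig; origin under its centre. Leave alone.
- hammer: Loose hammer lying between the robot and the jig. Leave alone.
- tape: Loose yellow tape measure 70 x 42 x 62 mm behind the jig; origin under its centre. Leave alone.
- glue: Loose white glue bottle, 60 mm across, 170 mm high, right of the jig; origin under its centre. Leave alone.
Not all that is in view belongs to the job. What is shaped like the part that bears offcut_center but blue is not meant.

How it is judged:
By the outcome, as a careful person would: the job done as asked, in the order asked, and still so for the second after the job is handed in, with the robot touching nothing.
It also fails if it takes over 51 s, if anything falls off the work surface, if the arm or the gripper's body presses on something with over 40 N, if the wrist force passes 120 N, or if a joint passes its speed limit or range.

## Working session

There is one attempt and no reset: what is moved stays moved. The work goes in short steps, Python scripts to look and compute and a tool call to move; the robot and the scene stay as the last step left them, time stands still between calls to the robot, and variables do not carry over. Pictures are saved under pics/ and viewed, at most 10 in all, crops included, and the job is handed in when it is done.

Besides the shell and the picture viewer there is one more tool, called as name(argument=value, ...) on one line, values as JSON. servo_tool: Moves the arm, as the interface text tells. Its arguments: {"type":"object","properties":{"deltas":{"type":"array"}},"required":["deltas"]}

```bash
mkdir -p pics; ls; cat > h.py <<'E'
import numpy as np, cv2
from plant import manip, grab_frame
def grab(n,save=None):
    f=grab_frame(n)
    f['R']=cv2.Rodrigues(np.array(f['rvec'],float))[0]; f['t']=np.array(f['tvec'],float).ravel()
    if save: cv2.imwrite('pics/'+save,f['pixels'][:,:,::-1]); np.savez('/tmp/'+save+'.npz',**f)
    return f
def pts(f):
    "world points per pixel from depth"
    z=f['z_map']; v,u=np.mgrid[:z.shape[0],:z.shape[1]]
    c=np.stack([(u-f['cx'])/f['fx']*z,(v-f['cy'])/f['fy']*z,z],-1)
    return (c-f['t'])@f['R']
def ray(f,u,v,h):
    "pixel onto plane z=h"
    d=f['R'].T@np.array([(u-f['cx'])/f['fx'],(v-f['cy'])/f['fy'],1]); o=-f['R'].T@f['t']
    return o+d*(h-o[2])/d[2]
E
python3 - <<'E'
from h import *
for n in('scene','top'):
    f=grab(n,n+'0.png'); print(n,-f['R'].T@f['t'],f['fx'],(f['z_map']>0).mean())
s=manip.state(); print(s['time'],s['tool_pos'],s['tool_rot'])
E
```

```text
pics
scene [1.05275238 1.05321563 0.99548931] 432.20314885939206 0.99612109375
top [0.3737958  0.08164627 1.27288889] 363.9657960865684 0.9958125
0.1 [ 0.25341534 -0.57072442  0.24418357] [-9.24275405e-04  9.78257529e-01  2.07391765e-01 -8.60718189e-05]
```

View pics/scene0.png

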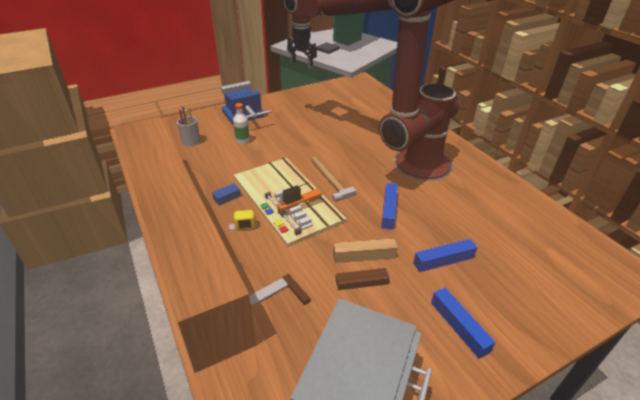

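View pics/top0.png

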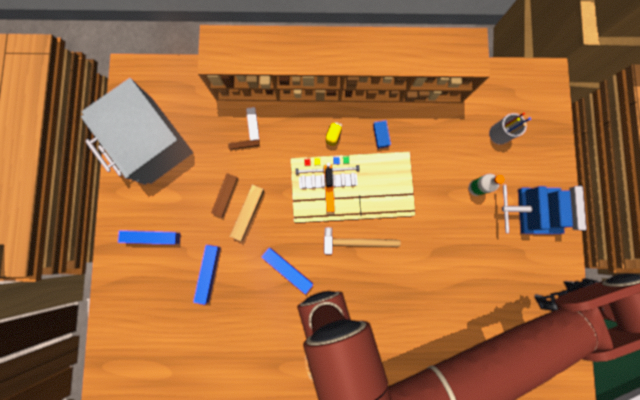

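The top view shows the jig at (352,187), the stop's black knob at (329,176) and the red tag at (307,162), which is the +y end notch. The pale offcut is at (247,213), or (365,251) in the scene view.

Candidates for the offcut:
- pale wooden block at (247,213): the one I choose
- dark offcut at (225,196)
- blue blocks at (148,238), (206,275) and (287,271): not meant

Candidates for the tag: red (307,162), yellow (318,162), blue (336,160), green (347,160).

```bash
cat > m.py <<'E'
from h import *
def comp(f,P,mask,name,minpx=8):
    n,l,st,c=cv2.connectedComponentsWithStats(mask.astype(np.uint8))
    for i in range(1,n):
        if st[i,4]>=minpx:
            q=P[l==i]; print(name,st[i,4],c[i].round(1),'med',np.median(q,0).round(4),'min',np.percentile(q,3,0).round(3),'max',np.percentile(q,97,0).round(3))
if __name__=='__main__':
  for n in('top','scene'):
    f=grab(n); P=pts(f); hsv=cv2.cvtColor(f['pixels'],cv2.COLOR_RGB2HSV); H,S,V=[hsv[...,i].astype(int) for i in range(3)]
    X,Y,Z=P[...,0],P[...,1],P[...,2]
    box=(X>.3)&(X<.9)&(Y>-.3)&(Y<.6)&(Z<.3)
    near=(X>.35)&(X<.75)&(Y>-.25)&(Y<.25)&(Z<.2)
    print(n)
    comp(f,P,near&((H<4)|(H>174))&(S>180)&(V>120),'red')
    comp(f,P,near&(H>=5)&(H<14)&(S>210)&(V>180)&(Z>.025),'orange')
    comp(f,P,near&(V<60)&(Z>.07),'knob')
    comp(f,P,near&(Z>.012)&(Z<.024)&(S<150)&(V>150),'board',300)
    m=box&(Y>.2)&(Z>.043)&(Z<.06); comp(f,P,m,'z50',60)
    if n=='top':
      n_,l,st,c=cv2.connectedComponentsWithStats(m.astype(np.uint8))
      for i in range(1,n_):
        if st[i,4]>150:
          r=cv2.minAreaRect((P[l==i][:,:2]*1000).astype(np.float32)); print(r)
      k=near&(Z>.012)&(Z<.024)
      print('boardrect',cv2.minAreaRect((P[k][:,:2]*1000).astype(np.float32)))
      print('shelf', P[70,340],P[110,340],P[40,340])
      a=cv2.resize(f['pixels'][140:230,280:425],None,fx=5,fy=5,interpolation=2); cv2.imwrite('pics/c1.png',a[:,:,::-1])
    else:
      a=cv2.resize(f['pixels'][145:285,230:410],None,fx=4,fy=4,interpolation=2); cv2.imwrite('pics/c2.png',a[:,:,::-1])
E
python3 m.py
```

```text
top
red 17 [306.6 161.7] med [0.6625 0.112  0.0256] min [0.655 0.108 0.023] max [0.67  0.119 0.03 ]
orange 12 [329.5 189. ] med [0.5621 0.0342 0.0612] min [0.559 0.026 0.057] max [0.566 0.043 0.066]
knob 91 [328.5 177.3] med [0.5931 0.0408 0.1117] min [0.568 0.031 0.106] max [0.62  0.048 0.116]
board 5826 [356.7 188. ] med [ 0.5665 -0.0816  0.0182] min [ 0.468 -0.24   0.014] max [0.687 0.153 0.023]
z50 75 [176.8 156.9] med [0.6694 0.5559 0.0519] min [0.638 0.521 0.044] max [0.713 0.597 0.06 ]
z50 675 [246.2 212.6] med [0.48   0.3137 0.0498] min [0.399 0.273 0.045] max [0.565 0.355 0.054]
z50 191 [167.4 237.4] med [0.3969 0.5741 0.0496] min [0.377 0.549 0.045] max [0.414 0.599 0.054]
z50 264 [209.2 256.1] med [0.3355 0.4323 0.0494] min [0.303 0.411 0.046] max [0.368 0.452 0.054]
z50 209 [271.5 258.1] med [0.3307 0.2239 0.0498] min [0.305 0.203 0.046] max [0.357 0.251 0.054]
((481.9935607910156, 314.510986328125), (41.36894607543945, 189.22882080078125), 68.3327407836914)
((395.5271911621094, 573.6887817382812), (36.658546447753906, 52.15657043457031), 0.4521638751029968)
((334.2847290
[... 517 characters left out ...]
board 528 [292.6 175.3] med [ 0.5105 -0.1401  0.0185] min [ 0.475 -0.243  0.015] max [ 0.543 -0.033  0.023]
board 2130 [274.8 199.4] med [ 0.6368 -0.088   0.0183] min [ 0.543 -0.239  0.014] max [0.695 0.165 0.023]
board 366 [325.1 212.3] med [0.5027 0.1019 0.0183] min [0.478 0.037 0.015] max [0.526 0.16  0.022]
z50 166 [388.8 212.8] med [0.3363 0.2297 0.0501] min [0.308 0.203 0.045] max [0.361 0.259 0.054]
z50 679 [364.3 245.7] med [0.4882 0.3191 0.05  ] min [0.404 0.277 0.044] max [0.57  0.361 0.054]
z50 286 [429.1 254.7] med [0.3375 0.4383 0.0497] min [0.302 0.416 0.044] max [0.373 0.459 0.053]
z50 235 [444.1 296.3] med [0.4001 0.5769 0.0497] min [0.378 0.553 0.045] max [0.417 0.599 0.053]
```

View pics/c2.png

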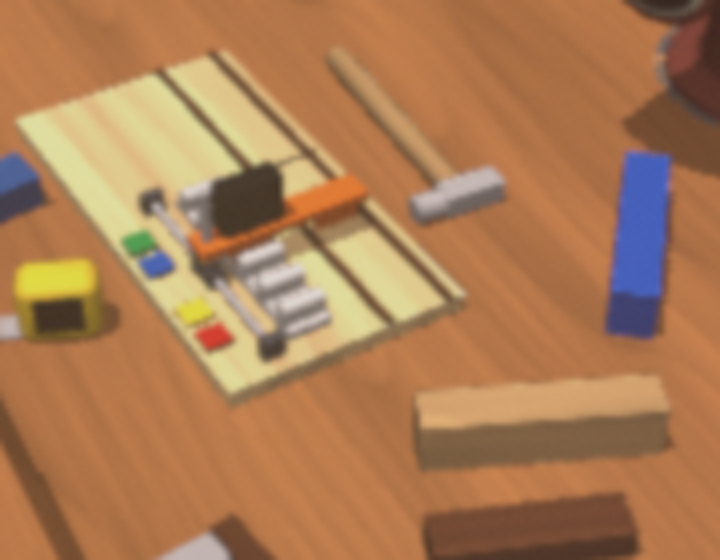

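View pics/c1.png

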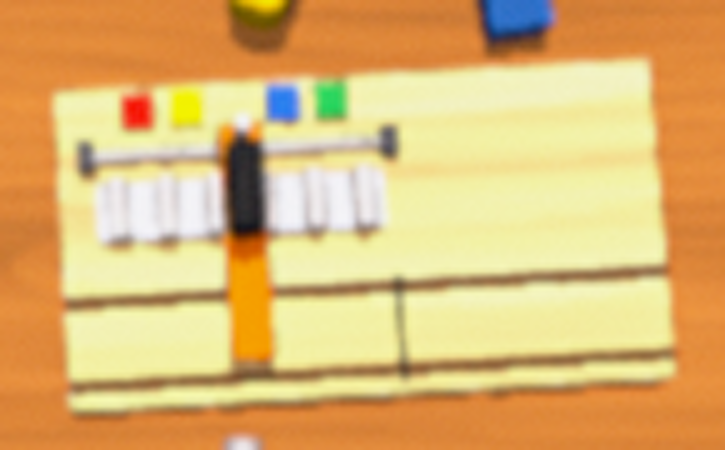

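The crops confirm the choice. In c2 the pale block is at (540,420), with the dark one below it and a blue one to its right. In c1 the red tag is at (137,110), left of yellow (+y side), so the target notch is +0.068. The knob is at (245,185). Next is the jig pose.

```bash
cat > jig.py <<'E'
from h import *
for n in('top','scene'):
    f=dict(np.load(f'/tmp/{n}0.png.npz')); P=pts(f); Z=P[...,2]
    near=(P[...,0]>.4)&(P[...,0]<.75)&(P[...,1]>-.3)&(P[...,1]<.22)
    hsv=cv2.cvtColor(f['pixels'],cv2.COLOR_RGB2HSV)
    m=(near&(Z>.010)&(Z<.08)&(hsv[...,1]<140)&(hsv[...,2]>150)).astype(np.uint8)
    l=cv2.connectedComponentsWithStats(cv2.morphologyEx(m,cv2.MORPH_CLOSE,np.ones((5,5))))
    i=1+np.argmax(l[2][1:,4]); v,u=np.nonzero(l[1]==i)
    q=np.array([ray(f,a,b,.018)[:2] for a,b in zip(u,v)])*1000
    r=cv2.minAreaRect(q.astype(np.float32)); print(n,r)
    a=np.radians(r[2] if r[2]<45 else r[2]-90); c=np.array(r[0])
    R=np.array([[np.cos(a),-np.sin(a)],[np.sin(a),np.cos(a)]])
    o=c-R@[22.5,0]
    k=near&(Z>.1); kq=P[k&(Z<.13)]
    print('origin',o,'yaw',np.degrees(a)); 
    for nm,p in dict(knob=(45,84),knob_t=(45,152),tag=(117,152),chan=(-45,42)).items(): print(nm,(o+R@p).round(1))
    t=P[k&(Z<.13)]; print('knobtop z',np.median(t[:,2]),'xy',((t.min(0)+t.max(0))/2).round(4),len(t))
    top=(l[1]*0+((P[...,2]>.043)&(P[...,2]<.06)&(P[...,1]>.26)&(P[...,1]<.37)&(P[...,0]>.38)&(P[...,0]<.6)))
    v,u=np.nonzero(top); q=np.array([ray(f,a,b,.05)[:2] for a,b in zip(u,v)])*1000
    print('offcut',cv2.minAreaRect(q.astype(np.float32)))
E
python3 jig.py
```

```text
top ((578.2021484375, -46.75569152832031), (225.50546264648438, 419.5415954589844), 3.761937141418457)
origin [555.75062974 -48.23193957] yaw 3.761937141418457
knob [595.1  38.5]
knob_t [590.7 106.4]
tag [662.5 111.1]
chan [508.1  -9.3]
knobtop z 0.11105176059555963 xy [0.6024 0.0378 0.1089] 160
offcut ((481.40264892578125, 313.345703125), (41.4033088684082, 188.97811889648438), 68.23558044433594)
scene ((583.1416625976562, -40.519805908203125), (229.88600158691406, 427.56842041015625), 4.067986011505127)
origin [560.69834963 -42.11595847] yaw 4.067986011505127
knob [599.6  44.9]
knob_t [594.8 112.7]
tag [666.6 117.8]
chan [512.8  -3.4]
knobtop z 0.11050631769996475 xy [0.6056 0.0418 0.1082] 144
offcut ((487.0271301269531, 320.3499755859375), (47.41147994995117, 190.18211364746094), 68.14025115966797)
```

servo_tool(deltas=[[[70, 0.017, 0.03, 0, 8], [70, 0.017, 0.03, 0, 8], [70, 0.017, 0.03, 0, 8], [70, 0.017, 0.03, 0, 8], [70, 0.017, 0.03, 0, 8], [70, 0.017, 0.03, 0, 8], [70, 0.017, 0.03, 0, 8], [70, 0.017, 0.03, 0, 8]]])

```text
time: 1.0
tool_pos: [0.39, -0.3299, 0.2452]
tool_rot: [-0.0, 0.718, 0.696, 0.0]
contact_force: [-0.3, 0.2, -0.5]
gripper_width: 0.699
grasp_force: 0.0
```

servo_tool(deltas=[[[70, 0.017, 0.03, 0, 8], [70, 0.017, 0.03, 0, 8], [70, 0.017, 0.03, 0, 8], [70, 0.017, 0.03, 0, 8], [70, 0.017, 0.03, 0, 8], [70, 0.017, 0.03, 0, 8], [70, 0.017, 0.03, 0, 8], [70, 0.017, 0.03, 0, 8]]])

```text
time: 1.8
tool_pos: [0.526, -0.0898, 0.2452]
tool_rot: [-0.0, 0.24, 0.971, -0.0]
contact_force: [0.1, -0.4, 0.4]
gripper_width: 0.706
grasp_force: 0.0
```

servo_tool(deltas=[[[70, 0.017, 0.03, 0, 8], [70, 0.017, 0.03, 0, 8], [70, 0.017, 0.03, -0.01, 8], [70, 0.017, 0.03, -0.02, 8], [70, 0.003, 0.012, -0.02, 0], [70, 0, 0, -0.02, 0], [70, 0, 0, 0, 0], [70, 0, 0, 0, 0]]])

```text
time: 2.6
tool_pos: [0.5963, 0.0407, 0.1751]
tool_rot: [-0.001, -0.034, 0.999, 0.0]
contact_force: [0.3, -0.7, 0.9]
gripper_width: 0.699
grasp_force: 0.0
```

```bash
python3 - <<'E'
from h import *
for n,s in(('scene',(120,260,220,380)),('top',(120,240,260,420))):
    f=grab(n,n+'1.png'); a=f['pixels'][s[0]:s[1],s[2]:s[3]]
    cv2.imwrite(f'pics/d_{n}.png',cv2.resize(a,(640,int(640*a.shape[0]/a.shape[1])),interpolation=2)[:,:,::-1])
a=[cv2.imread(f'pics/d_{n}.png')[:560] for n in('scene','top')]
a=[cv2.resize(x,(400,int(400*x.shape[0]/640))) for x in a]; h=min(x.shape[0] for x in a)
cv2.imwrite('pics/d.png',np.hstack([x[:h] for x in a]))
E
```

```text
(no output)
```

View pics/d.png

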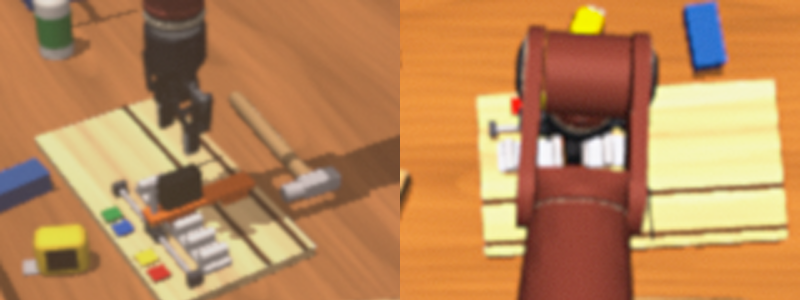

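Left panel: the open fingers at (190,110) hang right above the knob at (180,190). Right panel: the wrist is centred over the rail at (575,145). I'll descend and close.

servo_tool(deltas=[[[70, 0, 0, -0.02, 0], [70, 0, 0, -0.025, 0], [70, 0, 0, -0.025, 0], [70, 0, 0, -0.015, 0], [50, 0, 0, 0, 0], [40, 0, 0, 0, 0], [34, 0, 0, 0, 0], [34, 0, 0, 0, 0]]])

```text
time: 3.5
tool_pos: [0.5978, 0.0407, 0.0921]
tool_rot: [0.001, -0.034, 0.999, -0.0]
contact_force: [0.2, 0.3, -0.1]
gripper_width: 0.341
grasp_force: 0.0
```

servo_tool(deltas=[[[30, 0, 0, 0, 0], [28, 0, 0, 0, 0], [20, 0, 0, 0, 0], [0, 0, 0, 0, 0], [0, 0, 0, 0, 0], [0, 0, 0, 0, 0], [0, 0, 0, 0, 0], [0, 0, 0, 0, 0]]])

```text
time: 4.3
tool_pos: [0.5976, 0.0407, 0.092]
tool_rot: [0.001, -0.034, 0.999, -0.0]
contact_force: [-1.0, -0.3, 6.3]
gripper_width: 0.294
grasp_force: 58.6
```

servo_tool(deltas=[[[0, 0, 0, 0.01, 0], [0, 0, 0, 0.01, 0], [0, 0, 0, 0.01, 0], [0, 0, 0, 0, 0], [0, 0, 0, 0, 0], [0, -0.0006, 0.01, 0, 0], [0, -0.0007, 0.01, 0, 0], [0, -0.0007, 0.01, 0, 0]]])

```text
time: 5.1
tool_pos: [0.5953, 0.0708, 0.12]
tool_rot: [0.001, -0.034, 0.999, -0.0]
contact_force: [6.4, -0.2, -2.6]
gripper_width: 0.295
grasp_force: 59.2
```

servo_tool(deltas=[[[0, -0.0007, 0.01, 0, 0], [0, -0.0007, 0.01, 0, 0], [0, -0.0006, 0.01, 0, 0], [0, -0.0005, 0.0078, 0, 0], [0, 0, 0, 0, 0], [0, 0, 0, 0, 0], [0, 0, 0, 0, 0], [0, 0, 0, 0, 0]]])

```text
time: 5.9
tool_pos: [0.5929, 0.109, 0.12]
tool_rot: [0.001, -0.034, 0.999, 0.0]
contact_force: [6.4, 1.4, -3.4]
gripper_width: 0.297
grasp_force: 59.3
```

servo_tool(deltas=[[[0, 0, -0.0003, -0.008, 0], [0, 0, 0, -0.008, 0], [0, 0, 0, -0.006, 0], [0, 0, 0, -0.004, 0], [0, 0, 0, -0.002, 0], [0, 0, 0, 0, 0], [0, 0, 0, 0, 0], [0, 0, 0, 0, 0]]])

```text
time: 6.7
tool_pos: [0.593, 0.1084, 0.0921]
tool_rot: [0.001, -0.034, 0.999, 0.0]
contact_force: [5.5, 0.4, -1.0]
gripper_width: 0.298
grasp_force: 59.6
```

servo_tool(deltas=[[[40, 0, 0, 0, 0], [55, 0, 0, 0, 0], [60, 0, 0, 0, 0], [60, 0, 0, 0.01, 0], [60, 0, 0, 0.03, 0], [60, 0, 0, 0.04, 0], [65, 0, 0, 0.03, 0], [65, -0.013, 0.03, 0, -4.3]]])

```text
time: 7.5
tool_pos: [0.5831, 0.1367, 0.21]
tool_rot: [0.006, 0.006, 1.0, 0.0]
contact_force: [0.8, 0.5, -0.1]
gripper_width: 0.652
grasp_force: 0.0
```

servo_tool(deltas=[[[65, -0.016, 0.03, 0, -4.3], [65, -0.016, 0.03, 0, -4.3], [65, -0.016, 0.03, 0, -4.3], [65, -0.016, 0.03, 0, -4.3], [65, -0.016, 0.03, 0, -4.2], [65, -0.016, 0.028, -0.03, 0], [65, 0, 0, -0.03, 0], [65, 0, 0, 0, 0]]])

```text
time: 8.3
tool_pos: [0.4795, 0.3156, 0.138]
tool_rot: [-0.004, 0.188, 0.982, -0.003]
contact_force: [-0.3, -0.1, -0.4]
gripper_width: 0.65
grasp_force: 0.0
```

```bash
python3 - <<'E'
from m import *
s=manip.state(); print(s['time'],s['tool_pos'])
for n in('scene','top'):
    f=grab(n,n+'2.png'); P=pts(f); hsv=cv2.cvtColor(f['pixels'],cv2.COLOR_RGB2HSV); V=hsv[...,2]
    X,Y,Z=[P[...,i] for i in range(3)]
    near=(X>.5)&(X<.72)&(Y>0)&(Y<.2)
    comp(f,P,near&(V<60)&(Z>.07)&(Z<.13),'knob')
    comp(f,P,near&(Z>.1)&(Z<.13),'knobtop')
    comp(f,P,(Z>.043)&(Z<.06)&(Y>.25)&(Y<.38)&(X>.38)&(X<.6),'offcut',30)
a=[cv2.resize(cv2.imread('pics/scene2.png')[140:290,230:430],(800,600),interpolation=2)]
cv2.imwrite('pics/e.png',a[0])
E
```

```text
8.3 [0.47954979 0.31559561 0.13797298]
knobtop 149 [300.6 202.5] med [0.6002 0.1147 0.1107] min [0.568 0.1   0.102] max [0.635 0.124 0.115]
offcut 672 [364.5 245.7] med [0.487  0.3191 0.0499] min [0.404 0.277 0.045] max [0.57  0.36  0.054]
knob 87 [307.9 178.7] med [0.5864 0.106  0.1117] min [0.562 0.099 0.107] max [0.613 0.114 0.116]
knobtop 10 [307.2 165.5] med [0.6304 0.1096 0.1128] min [0.627 0.106 0.108] max [0.636 0.113 0.117]
knobtop 149 [308.  177.9] med [0.5898 0.1059 0.1114] min [0.562 0.093 0.105] max [0.619 0.119 0.116]
offcut 242 [253.8 196.5] med [0.5375 0.2907 0.0499] min [0.496 0.266 0.045] max [0.569 0.31  0.055]
offcut 91 [238.4 224.1] med [0.4423 0.3377 0.0497] min [0.424 0.323 0.046] max [0.463 0.356 0.053]
```

View pics/e.png

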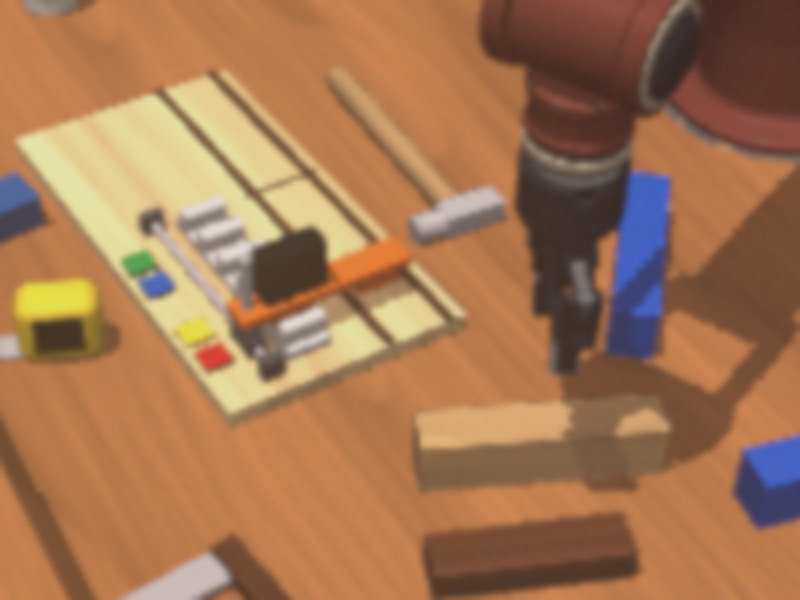

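The stop sits one tooth from the red end with its knob top at 0.111 m, the same height as before, and the arm lies level at (320,285), so it is seated. The gripper at (565,350) is over the pale block at (540,440). I'll descend and grasp.

servo_tool(deltas=[[[68, 0.004, 0.001, -0.025, 0], [68, 0, 0, -0.03, 0], [68, 0, 0, -0.03, 0], [68, 0, 0, -0.018, 0], [68, 0, 0, -0.005, 0], [58, 0, 0, 0, 0], [50, 0, 0, 0, 0], [40, 0, 0, 0, 0]]])

```text
time: 9.2
tool_pos: [0.489, 0.3179, 0.037]
tool_rot: [0.002, 0.189, 0.982, 0.001]
contact_force: [0.5, 0.9, -0.3]
gripper_width: 0.457
grasp_force: 61.5
```

servo_tool(deltas=[[[20, 0, 0, 0, 0], [0, 0, 0, 0, 0], [0, 0, 0, 0, 0], [0, 0, 0, 0, 0], [0, 0, 0, 0.02, 0], [0, 0, 0, 0.03, 0], [0, 0, 0, 0.03, 0], [0, 0, 0, 0.02, 0]]])

```text
time: 10.0
tool_pos: [0.4876, 0.3177, 0.1367]
tool_rot: [0.001, 0.189, 0.982, 0.001]
contact_force: [0.0, -0.6, -2.0]
gripper_width: 0.454
grasp_force: 61.5
```

servo_tool(deltas=[[[0, 0, -0.01, 0.03, 0], [0, 0.002, -0.03, 0.025, -6], [0, 0.002, -0.03, 0, -7], [0, 0.002, -0.03, 0, -7], [0, 0.002, -0.03, 0, -7], [0, 0.003, -0.03, 0, -7], [0, 0.003, -0.03, 0, -7], [0, 0.003, -0.03, 0, -7]]])

```text
time: 10.8
tool_pos: [0.5037, 0.0963, 0.1891]
tool_rot: [-0.0, 0.574, 0.819, 0.0]
contact_force: [-0.1, 0.3, -2.0]
gripper_width: 0.458
grasp_force: 61.5
```

servo_tool(deltas=[[[0, 0.003, -0.03, 0, -7], [0, 0.003, -0.03, 0, -7], [0, 0, -0.03, 0, -2.3], [0, 0, -0.02, -0.02, 0], [0, 0, -0.006, -0.03, 0], [0, 0, 0, -0.02, 0], [0, 0, 0, 0, 0], [0, 0, 0, 0, 0]]])

```text
time: 11.6
tool_pos: [0.5099, -0.0185, 0.1194]
tool_rot: [-0.0, 0.682, 0.731, -0.0]
contact_force: [0.1, 0.8, -0.9]
gripper_width: 0.459
grasp_force: 61.3
```

```bash
python3 - <<'E'
from m import *
s=manip.state(); print(s['time'],s['tool_pos'],s['tool_rot'],s['contact_force'])
h=s['tool_pos'][2]-.037+.05
for n in('scene','top'):
    f=grab(n,n+'3.png'); P=pts(f); hsv=cv2.cvtColor(f['pixels'],cv2.COLOR_RGB2HSV)
    X,Y,Z=[P[...,i] for i in range(3)]
    near=(X>.44)&(X<.58)&(Y>-.2)&(Y<.12)
    k=near&(abs(Z-h)<.008)&(hsv[...,2]>110); comp(f,P,k,'offcut top',20)
    v,u=np.nonzero(k); q=np.array([ray(f,a,b,h)[:2] for a,b in zip(u,v)])*1000
    print(n,h,cv2.minAreaRect(q.astype(np.float32)))
A=cv2.resize(cv2.imread('pics/scene3.png')[120:270,230:430],(600,450),interpolation=2)
cv2.imwrite('pics/f.png',A)
E
```

```text
11.6 [ 0.509889   -0.01852328  0.11935488] [-3.02531072e-04  6.82351906e-01  7.31023789e-01 -7.14136094e-05] [ 0.13474137  0.77539742 -0.91105032]
offcut top 292 [313.6 174.6] med [0.5085 0.0293 0.1326] min [ 0.489 -0.04   0.126] max [0.529 0.082 0.136]
scene 0.13235487510967542 ((512.0919799804688, -7.8215179443359375), (47.572261810302734, 197.66400146484375), 1.2903321981430054)
offcut top 188 [323.5 203.5] med [0.5058 0.0571 0.1334] min [0.485 0.034 0.128] max [0.522 0.076 0.137]
top 0.13235487510967542 ((507.5404357910156, 8.738876342773438), (40.393959045410156, 140.39305114746094), 4.088194847106934)
```

View pics/f.png

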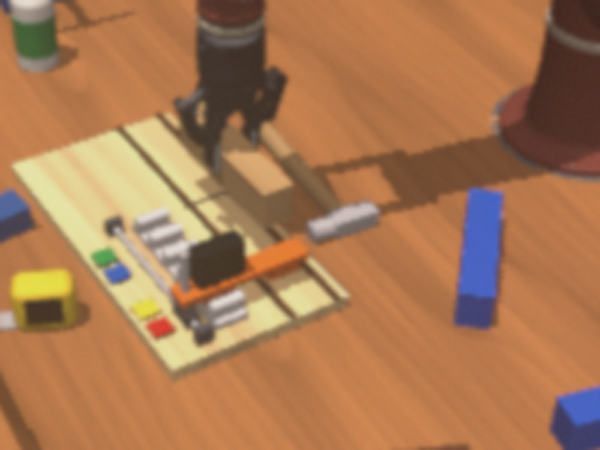

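The block at (255,180) is over the channel, its end short of the stop plate at (290,255). Both views put it within about 1 mm of the channel's centre line. I'll lower it.

servo_tool(deltas=[[[0, 0, 0, -0.02, 0], [0, 0, 0, -0.02, 0], [0, 0, 0, -0.01, 0], [0, 0, 0, -0.006, 0], [0, 0, 0, -0.004, 0], [0, 0, 0, -0.002, 0], [0, 0, 0, 0, 0], [0, 0, 0, 0, 0]]])

```text
time: 12.5
tool_pos: [0.5106, -0.0188, 0.0579]
tool_rot: [0.0, 0.682, 0.731, 0.0]
contact_force: [-0.1, -0.1, -2.5]
gripper_width: 0.457
grasp_force: 61.5
```

servo_tool(deltas=[[[0, 0, 0, -0.001, 0], [0, 0, 0, -0.001, 0], [0, 0, 0, -0.0008, 0], [0, 0, 0, 0, 0], [0, 0, 0, 0, 0], [0, 0, 0, 0, 0], [0, 0, 0, 0, 0], [0, 0, 0, 0, 0]]])

```text
time: 13.3
tool_pos: [0.5103, -0.0187, 0.0549]
tool_rot: [0.0, 0.682, 0.731, 0.0]
contact_force: [-2.8, 1.2, 4.5]
gripper_width: 0.457
grasp_force: 62.1
```

servo_tool(deltas=[[[0, 0, 0, 0.0005, 0], [0, -0.0001, 0.002, 0, 0], [0, -0.0002, 0.002, 0, 0], [0, -0.0001, 0.002, 0, 0], [0, 0, 0, 0, 0], [0, 0, 0, 0, 0], [0, 0, 0, 0, 0], [0, 0, 0, 0, 0]]])

```text
time: 14.1
tool_pos: [0.5098, -0.0126, 0.055]
tool_rot: [-0.0, 0.682, 0.731, 0.0]
contact_force: [0.7, 0.9, -0.9]
gripper_width: 0.458
grasp_force: 61.7
```

servo_tool(deltas=[[[0, -0.0001, 0.001, 0, 0], [0, 0, 0, 0, 0], [0, 0, 0, 0, 0], [0, -0.0001, 0.001, 0, 0], [0, 0, 0, 0, 0], [0, 0, 0, 0, 0], [0, 0, 0, 0, 0], [0, 0, 0, 0, 0]]])

```text
time: 14.9
tool_pos: [0.5095, -0.0107, 0.055]
tool_rot: [-0.0, 0.682, 0.731, -0.0]
contact_force: [0.7, -2.5, -1.1]
gripper_width: 0.457
grasp_force: 61.6
```

servo_tool(deltas=[[[0, 0, 0.001, 0, 0], [0, 0, 0, 0, 0], [0, 0, 0, 0, 0], [0, 0, 0, 0, 0], [0, 0, 0, 0, 0], [0, 0, 0, 0, 0], [0, 0, 0, 0, 0], [0, 0, 0, 0, 0]]])

```text
time: 15.7
tool_pos: [0.5094, -0.0098, 0.055]
tool_rot: [-0.0, 0.682, 0.731, -0.0]
contact_force: [-0.7, -2.8, -0.5]
gripper_width: 0.454
grasp_force: 61.6
```

servo_tool(deltas=[[[0, -0.0001, 0.001, 0, 0], [0, 0, 0, 0, 0], [0, 0, 0, 0, 0], [0, 0, 0, 0, 0], [0, 0, 0, 0, 0], [0, 0, 0, 0, 0], [0, 0, 0, 0, 0], [0, 0, 0, 0, 0]]])

```text
time: 16.5
tool_pos: [0.5094, -0.0097, 0.055]
tool_rot: [0.001, 0.682, 0.731, -0.001]
contact_force: [0.0, -7.0, -1.4]
gripper_width: 0.456
grasp_force: 61.5
```

servo_tool(deltas=[[[0, 0, 0, -0.0005, 0], [0, 0, 0, 0, 0], [50, 0, 0, 0, 0], [55, 0, 0, 0, 0], [62, 0, 0, 0, 0], [62, 0, 0, 0, 0], [62, 0, 0, 0.01, 0], [62, 0, 0, 0.02, 0]]])

```text
time: 17.3
tool_pos: [0.508, -0.0083, 0.0835]
tool_rot: [-0.002, 0.682, 0.731, -0.001]
contact_force: [-0.6, -0.4, 0.1]
gripper_width: 0.619
grasp_force: 0.0
```

servo_tool(deltas=[[[65, 0, 0, 0.04, 0], [65, 0, 0, 0.05, 0], [65, 0, -0.02, 0.04, 0], [65, -0.02, -0.05, 0, 0], [65, -0.02, -0.05, 0, 0], [65, -0.02, -0.05, 0, 0], [65, -0.02, -0.05, 0, 0], [65, -0.02, -0.04, 0, 0]]])

```text
time: 18.1
tool_pos: [0.4142, -0.2563, 0.2157]
tool_rot: [0.001, 0.683, 0.731, 0.0]
contact_force: [-0.0, -0.3, -0.1]
gripper_width: 0.649
grasp_force: 0.0
```

servo_tool(deltas=[[[65, -0.01, -0.04, 0, 0], [65, -0.01, -0.04, 0, 0], [65, -0.01, -0.04, 0, 0], [65, -0.01, -0.04, 0, 0], [65, 0, -0.02, 0, 0], [65, 0, 0, 0, 0], [65, 0, 0, 0, 0], [65, 0, 0, 0, 0]]])

```text
time: 18.9
tool_pos: [0.3754, -0.4334, 0.2147]
tool_rot: [-0.0, 0.682, 0.731, 0.0]
contact_force: [0.3, -0.2, -0.3]
gripper_width: 0.652
grasp_force: 0.0
```

```bash
python3 - <<'E'
from m import *
s=manip.state(); print(s['time'],s['tool_pos'])
for n in('scene','top'):
    f=grab(n,n+'4.png'); P=pts(f); X,Y,Z=[P[...,i] for i in range(3)]
    k=(X>.45)&(X<.56)&(Y>-.2)&(Y<.2)&(Z>.06)&(Z<.08); comp(f,P,k,'offcut top',20)
    comp(f,P,(X>.5)&(X<.72)&(Y>0)&(Y<.2)&(Z>.1)&(Z<.13),'knobtop')
A=[cv2.resize(cv2.imread('pics/scene4.png')[140:260,240:400],(400,300),interpolation=2),cv2.resize(cv2.imread('pics/top4.png')[140:245,285:425],(400,300),interpolation=2)]
cv2.imwrite('pics/g.png',np.hstack(A))
E
```

```text
18.9 [ 0.37541824 -0.4333662   0.2147239 ]
offcut top 546 [311.5 189.9] med [0.5145 0.0282 0.0673] min [ 0.49  -0.091  0.061] max [0.546 0.119 0.072]
knobtop 155 [300.9 202.9] med [0.5993 0.117  0.1103] min [0.567 0.1   0.101] max [0.636 0.126 0.114]
offcut top 834 [335.8 204.3] med [0.5084 0.0127 0.0673] min [ 0.487 -0.094  0.061] max [0.548 0.113 0.073]
knobtop 10 [306.8 165.5] med [0.6309 0.1098 0.1121] min [0.626 0.106 0.106] max [0.636 0.113 0.116]
knobtop 146 [307.4 178.1] med [0.5893 0.109  0.1109] min [0.561 0.096 0.106] max [0.619 0.119 0.116]
```

View pics/g.png

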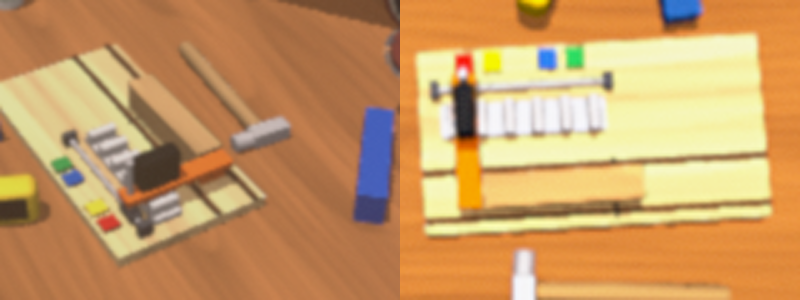

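The offcut lies flat in the channel between the lips, (560,188) in the right panel. Its top is at 0.067 m against the 0.068 m expected. Its end meets the orange plate at (483,188). The stop is still down beside the red tag, and nothing else has moved.

```bash
python3 -c "
from plant import manip
print(manip.job_done())"
```

```text
the job is handed in; nothing more can be done
None
```

The job was handed in at about 19 s: the last pictures show the stop down in the red-tag notch and the pale offcut flat in the channel, butted against it on the saw-slot side, with the other loose things untouched.

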